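Set a lopsided microscope arm in the vice on its balance point

TASK

The cast microscope arm is heavier towards one end or the other: find its balance point by a trial lift, shifting your grip, and lift it level. Bring it over the open vice with your grip above the middle of the bed and its split clamp collar on the side of the orange release button, and stand it upright across the bed rails so that it stays level by itself when let go; only then slide the jaw shut against it. Leave the other things on the bench as they are.

Things in the scene. Friction and masses are not known exactly. Their poses are not given: they have to be found in the camera images.
- holder_arm: The part: cast holder arm of a microscope, standing upright, 0.20 to 0.75 kg. Bare-metal web, 12 mm thick, 52 tall, 256 long, smooth flat sides, a white stripe low on each; a white ring of equal height at each end. Origin: middle of the flat underside; x along the web to the collar, z up. Gripped off balance it twists the wrist to its heavy end and may slip round in a light grip
- collar_end (a point): centre of the arm's split clamp collar (40 mm across, two pinch lugs and a dark cap screw outside, reaching 30 mm past this point), at arm x = +140 mm, 26 mm above the underside. Its bore is shut by black dust plugs; behind them there may be a heavy steel bush or none
- boss_end (a point): centre of the arm's plain ring boss (32 mm across, small brass screw), at arm x = -140 mm, 26 mm above the underside, plugged likewise. It too may hold a heavy bush or none, so the arm's balance point lies unseen anywhere from x = -75 to +85 mm
- vice: The vice: black, fixed to the bench, 52 mm high, its ribbed handle roughly away from the robot. Origin: on the bench, near the handle end; y runs from handle to fixed jaw, x across, z up. Orange release button on the -x side. Jaws 58 mm wide (x = -21 to +37 mm), tops at z = 47 mm; the fixed jaw's face is at y = 104 mm
- vice_bed (a point): middle of the bed at the fixed jaw's foot (vice x = 8, y = 104, z = 20 mm). Bed: two rails along y, tops at z = 20 mm, outer edges at x = -13 and +29 mm: a part laid across them along x tips unless its balance point is between those edges, best at x = 8. Fingers do not fit between jaws and arm: hold the web by its upper 22 mm
- jaw_grip (a point): point on the sliding jaw block, mid-width (vice x = 8 mm), 20 mm behind its clamping face, 34 mm above the bench. Here the block is 58 mm wide along vice x, with upright sides from z = 21 to 47 mm (it narrows to 40 mm from 23 mm behind the face); pinch it across x and draw it along vice +y to shut
- vice_jaw (a joint): gap between the vice's jaws in m (0 shut, 0.042 fully open; starts at 0.028 to 0.040; about 0.012 when shut on the arm's web). The quick-action jaw slides along vice y with a steady 6 N drag, plus up to 8 N to push the arm along the rails, and stays where it is left
- squeeze_bottle: bystander: white plastic squeeze bottle with a pointed spout, 45 mm across, 136 mm tall; origin at the centre of its underside
- white_bottle: bystander: small white screw-cap bottle, 30 mm across, 52 mm tall; origin at the centre of its underside
- cup_pink: bystander: pink paper cup, 43 mm across, 49 mm tall; origin at the centre of its underside
- jar_blue: bystander: small clear jar with blue contents and a white lid, 32 mm across, 28 mm tall; origin at the centre of its underside
- solder_tin: bystander: round brass-coloured tin of solder scrap, 92 mm across, 59 mm tall; origin at the centre of its underside

How it is judged:
On the way, in this order (a step that is already met when the one before it is completed fails the run):
1. the arm is lifted clear of everything (underside more than 50 mm up) and hangs level, within 3 degrees, for half a second (height (world z) of holder_arm above 0.05 m and angle between holder_arm's own z axis and vertical below 0.055 rad), for 0.5 s.
2. the arm, held level above the open vice, lies along the jaws with its collar on the release button's side and is gripped over the middle of the bed (within 20 mm) (height (world z) of holder_arm above 0.03 m and angle between holder_arm's own z axis and vertical below 0.055 rad and angle between the x axis of holder_arm and the x axis of vice, either way round below 0.3 rad and x of collar_end in the frame of vice below -0.03 m and contact force between the fingers and holder_arm above 1 N and x of the grasp point in the frame of vice between -0.012 and 0.028 m and y of holder_arm in the frame of vice between 0.06 and 0.104 m), for 0.2 s.
3. the arm stands level on the bed rails of the still open vice, let go, collar on the release button's side, for half a second (z of holder_arm in the frame of vice between 0.017 and 0.0235 m and angle between holder_arm's own z axis and vertical below 0.05 rad and x of collar_end in the frame of vice below -0.03 m and contact force between the fingers and holder_arm below 0.1 N and value of joint vice_jaw above 0.02 m and angle between the x axis of holder_arm and the x axis of vice, either way round below 0.3 rad and angular speed of holder_arm below 0.05 rad/s), for 0.5 s.
At the end, for the whole second after the job is handed in: The arm stands on the bed rails (within 3.5 mm), level and upright within 3 degrees, along the jaws within 3 degrees, collar on the release button's side; the jaw is shut on its web (joint 10.5 to 13.8 mm); everything is still and let go (z of holder_arm in the frame of vice between 0.017 and 0.0235 m and angle between holder_arm's own z axis and vertical below 0.05 rad and x of collar_end in the frame of vice below -0.03 m and value of joint vice_jaw between 0.0105 and 0.0138 m and angle between the x axis of holder_arm and the x axis of vice, either way round below 0.05 rad and y of holder_arm in the frame of vice between 0.093 and 0.103 m and linear speed of holder_arm below 0.01 m/s); the robot touches nothing.
It fails at once if the arm is dropped or tipped by more than 30 degrees (angle between holder_arm's own z axis and vertical above 0.52 rad).
It fails at once if a bystander is shifted by more than 30 mm (distance of any of squeeze_bottle, white_bottle, cup_pink, jar_blue, solder_tin from where it was at the start of the episode above 0.03 m).
It also fails if it takes over 61 s, if anything falls off the work surface, if the arm or the gripper's body presses on something with over 40 N, if the wrist force passes 120 N, or if a joint passes its speed limit or range.

ROBOT

A 7-joint arm with a two-finger parallel gripper is mounted at the origin on a cart in front of the work surface, level with it; the furniture and walls round the work are solid. World frame = base frame: x ahead of the robot, y to its left, z up, the work surface at z = 0. Lengths are in m, angles in rad, forces in N, time in s.
With the tool pointing down it reaches from about 0.35 to 0.9 m from the base axis. Payload 7.2 kg.
Tool frame: the origin (TCP) lies midway between the tips of the shut fingers; the grasp point (between the pads) lies 19 mm behind it; z points along the fingers, y is the direction in which the jaws open and shut (so a half turn about z gives the same grasp; the last joint's range is limited). The gripper opens to 85 mm and grips with 20 to 120 N. Pads are 22 mm wide; open, the fingers measure 114 mm over their backs; the gripper's body (76 mm by 85 mm) begins 54 mm behind the grasp point. The pads swing forward as they close: fully open they stand 13 mm farther back than shut.
Start: joints at [-1.268, 0.411, -0.013, 1.596, 0.006, 1.134, -0.082], TCP at [0.226, 0.583, 0.231] pointing down, gripper open.
Joint ranges: [-2.95, 2.95], [-0.29, 1.99], [-1.47, 1.44], [0.14, 2.54], [-1.03, 4.17], [0.13, 1.85], [-2.86, 2.86]. Speed limits (rad/s): [2.39, 2.39, 3.01, 3.01, 3.14, 3.14, 3.14].

INTERFACE

Orientations are given as a 3x3 rotation matrix whose columns are the frame's x, y, z axes.
In Python, from workcell import ctrl gives the robot as it stands. The module is installed in compiled form; this text tells all that it offers. Calls block until the motion is done:
- ctrl.move_ptp(position, orientation): joint-space move of the TCP to a pose.
- ctrl.movel(position, vel=0.15, ori=None, threshold=None): straight line of the TCP; ori=None keeps the orientation; vel is the mean speed in m/s. With threshold (N) it stops when the force on the tool has changed by that much, and returns True; else False.
- ctrl.move_j(angles): joint-space move.
- ctrl.command_gripper(opening, grip_force=None): finger opening in m; grip_force is the grip in N (None keeps the last); returns when the fingers have stopped.
- ctrl.wait(seconds).
- ctrl.inverse_kinematics(position, orientation): joint angles nearest the present ones, or None.
- ctrl.get_obs(): the state.
- ctrl.read_camera(name): name is "scene" or "top" or "wrist"; returns a dict with "frame" (420x560x3 uint8, blue, green, red), "fx", "fy", "cx", "cy" (pixels), "pose" (4x4, takes a point from camera to world coordinates). Camera axes: x right, y down, z forward; pixel columns grow to the right and rows downward; lengths in m; the calibration is good to about 2 mm. A picture is of the moment at which its call begins. There is no depth.
A pose or a line that the arm cannot do raises ctrl.IKError and nothing moves.
- ctrl.sign_off(): hands the job in, once; it reports no verdict.
Trained networks look in the newest picture that a camera, given by its name, has taken for a name from the list of things; names that differ only in an ending like _2 or _b are one class to them, and where a whole thing is asked for, a point or a joint stands for the part that bears it (a point fixed in the world has none). Each returns a list of dicts, best first, with "conf" (0 to 1); they miss things now and then, are a little off and sometimes report something else, mostly with a low value. They report only what shows in the picture. A call takes as long as a camera call.
- ctrl.recognise(camera, thing): "position" ([x, y, z] in m, in the coordinates of the camera as it stood for that picture, good to about 4 mm: the middle of the surface that is visible of it).
- ctrl.outline_of(camera, thing): "mask" (420x560 bool, what is visible of it).
The state is a dict: "t": time; "joint_pos": joint angles; "qvel": joint speeds; "joint_torque": joint torques, N m; "tcp_pos": TCP position; "eef_rot": TCP orientation; "ft_force": force on the tool from outside, world axes, zero at the start; "ft_torque": the same for the moment, N m; "gripper_width": finger opening in m.
Only numpy, scipy, OpenCV 4.12 (cv2) and the standard library are available. Lean on these libraries where they do the work, as an engineer would, in place of code of your own. Each camera call takes 0.05 s, during which the arm holds its last target.

## Working session

There is one attempt and no reset: what is moved stays moved. The work goes in short steps, each a Python script; the robot and the scene stay as the last script left them, time stands still between calls to the robot, and variables do not carry over. Pictures are saved under pics/ and viewed, and the job is handed in when it is done.

```bash
mkdir -p pics; cat > h.py <<'E'
import numpy as np, cv2
from workcell import ctrl
def pic(cam,name):
    r=ctrl.read_camera(cam); cv2.imwrite(f'pics/{name}.png',r['frame']); return r
def w(r,p):
    return (r['pose']@np.r_[p,1])[:3]
def ray(r,u,v,z):
    d=r['pose'][:3,:3]@np.array([(u-r['cx'])/r['fx'],(v-r['cy'])/r['fy'],1]); o=r['pose'][:3,3]
    return o+d*(z-o[2])/d[2]
def proj(r,P):
    q=np.linalg.inv(r['pose'])@np.r_[P,1]; return np.array([r['fx']*q[0]/q[2]+r['cx'],r['fy']*q[1]/q[2]+r['cy']])
E
python3 - <<'E'
from h import *
np.set_printoptions(precision=4,suppress=True)
for c in ['scene','top']:
    r=pic(c,c+'0'); print(c,r['pose'],r['fx'])
    for t in ['holder_arm','collar_end','boss_end','vice','vice_bed','jaw_grip','squeeze_bottle','white_bottle','cup_pink','jar_blue','solder_tin']:
        for d in ctrl.recognise(c,t)[:2]: print(t,round(d['conf'],2),w(r,d['position']),proj(r,w(r,d['position'])))
o=ctrl.get_obs(); print({k:np.array(v) for k,v in o.items()})
E
```

```text
scene [[-0.7103 -0.5441  0.4465  0.1889]
 [-0.7039  0.5547 -0.4437  0.3655]
 [-0.0062 -0.6295 -0.777   0.7103]
 [ 0.      0.      0.      1.    ]] 386.38072298495774
holder_arm 0.94 [0.5327 0.1423 0.0526] [237.6483 257.611 ]
holder_arm 0.48 [ 0.7066 -0.2737  0.0331] [311.7012 127.4983]
collar_end 0.9 [0.5318 0.1423 0.0502] [238.0335 258.5187]
boss_end 0.64 [0.5313 0.1415 0.0522] [238.4073 257.9146]
vice 0.88 [ 0.6179 -0.0687  0.0375] [281.8108 183.8018]
vice 0.38 [0.5311 0.1431 0.0505] [237.934  258.9352]
vice_bed 0.96 [ 0.6187 -0.0647  0.0401] [280.3225 183.8059]
jaw_grip 0.57 [ 0.6065 -0.0708  0.0422] [285.9121 184.5164]
squeeze_bottle 0.73 [ 0.4154 -0.1861  0.065 ] [385.1172 194.9542]
white_bottle 0.65 [ 0.3765 -0.1791  0.0316] [394.8574 215.9085]
cup_pink 0.59 [ 0.7077 -0.2733  0.0325] [311.2686 127.5581]
jar_blue 0.66 [ 0.7406 -0.1963  0.024 ] [282.5622 137.9226]
solder_tin 0.9 [0.3831 0.2764 0.0426] [237.0703 364.2833]
solder_tin 0.68 [ 0.74   -0.1959  0.0282] [282.6106 136.8874]
top [[-0.0231 -0.9817  0.1888  0.3488]
 [-0.9996  0.0201 -0.0176  0.0012]
 [ 0.0135 -0.1891 -0.9819
[... 854 characters left out ...]

solder_tin 0.83 [0.3846 0.2658 0.0427] [157.8575 280.775 ]
solder_tin 0.75 [ 0.6045 -0.0764  0.044 ] [303.0932 184.9749]
{'t': array(1.2), 'joint_pos': array([-1.2682,  0.4111, -0.0127,  1.5962,  0.0056,  1.1343, -0.0822]), 'qvel': array([-0.0008,  0.001 , -0.0007, -0.0006, -0.0009,  0.0019, -0.0009]), 'joint_torque': array([  0.0008, -60.0427,   0.6811, -29.9758,   0.0139,   0.0017,
        -0.    ]), 'tcp_pos': array([0.2265, 0.5825, 0.2313]), 'eef_rot': array([[-0.932 ,  0.3623, -0.    ],
       [ 0.3623,  0.932 , -0.    ],
       [ 0.    , -0.    , -1.    ]]), 'ft_force': array([-1.0554, -0.6523, -0.6255]), 'ft_torque': array([-0.0096, -0.0345,  0.0024]), 'gripper_width': array(0.0854)}
```

View pics/scene0.png

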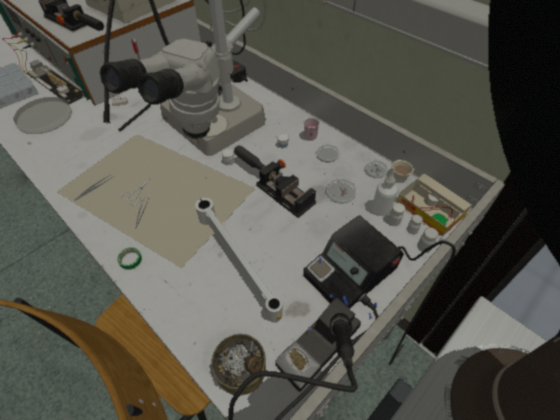

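View pics/top0.png

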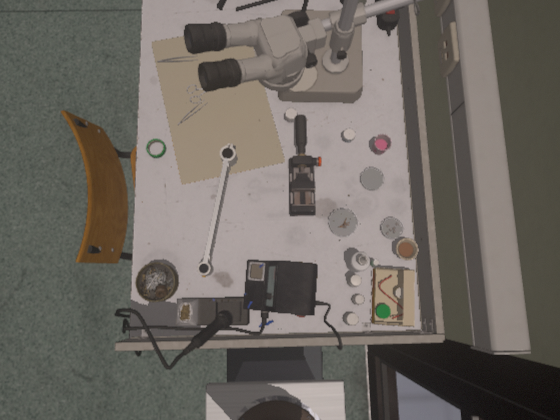

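```bash
python3 - <<'E'
from h import *
r=ctrl.read_camera('top')
f=r['frame']; a=cv2.resize(f[130:290,150:340],None,fx=4,fy=4,interpolation=cv2.INTER_CUBIC)[:600]
cv2.imwrite('pics/topz.png',a)
r=ctrl.read_camera('scene');f=r['frame']; a=cv2.resize(f[135:330,180:360],None,fx=3,fy=3,interpolation=cv2.INTER_CUBIC)
cv2.imwrite('pics/scz.png',a)
E
```

```text
(no output)
```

View pics/topz.png

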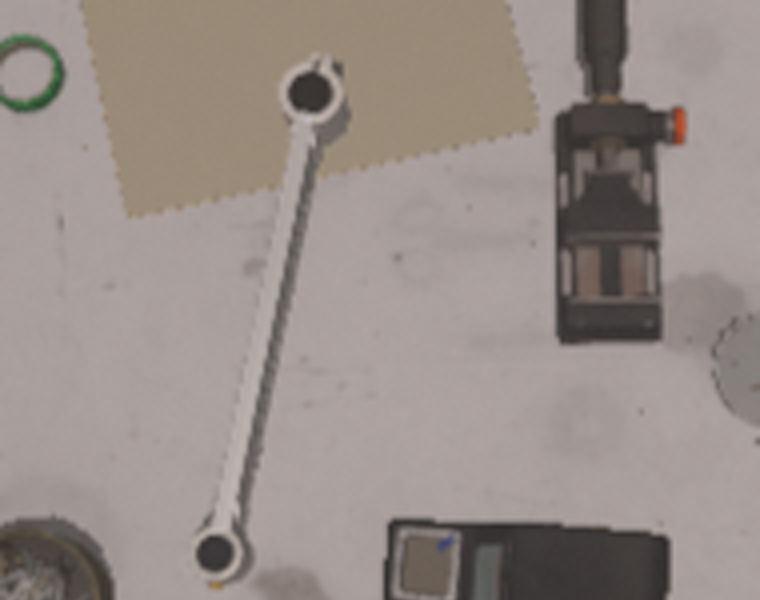

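View pics/scz.png

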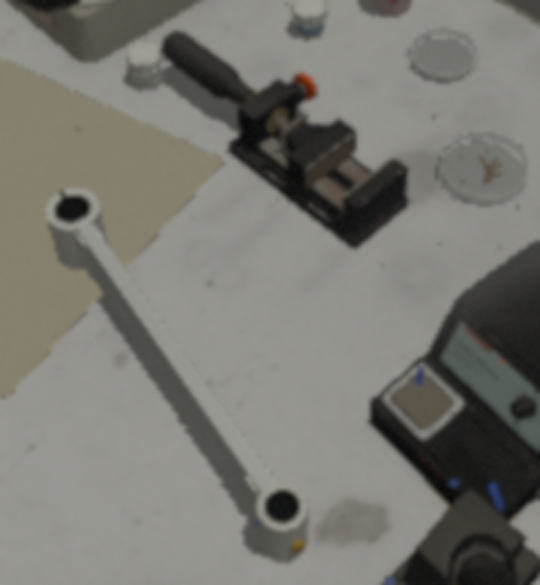

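```bash
python3 - <<'E'
from h import *
np.set_printoptions(precision=4,suppress=True)
r=ctrl.read_camera('top')
P=lambda u,v,z:ray(r,150+u/4-.375,130+v/4-.375,z)
c=P(309,92,.052);b=P(217,553,.052);print(c,b,np.linalg.norm(c-b),np.arctan2(*(c-b)[[1,0]]))
for n,q in dict(fl=(562,301),fr=(660,301),sl=(559,236),sr=(660,236),rl=(560,335),rr=(661,335)).items(): print(n,P(*q,.047))
r=ctrl.read_camera('scene')
P=lambda u,v,z:ray(r,180+u/3-.33,135+v/3-.33,z)
c=P(75,210,.052);b=P(283,506,.052);print(c,b,np.linalg.norm(c-b),np.arctan2(*(c-b)[[1,0]]))
for n,q in dict(fl=(338,206),fr=(390,162),sl=(301,172),sr=(353,129)).items(): print(n,P(*q,.047))
E
```

```text
[0.6865 0.1058 0.052 ] [0.4112 0.1589 0.052 ] 0.2804039636131041 -0.19062133724808716
fl [ 0.5557 -0.0437  0.047 ]
fr [ 0.5545 -0.1021  0.047 ]
sl [ 0.5954 -0.043   0.047 ]
sr [ 0.5942 -0.1036  0.047 ]
rl [ 0.5352 -0.042   0.047 ]
rr [ 0.534  -0.1019  0.047 ]
[0.6865 0.1035 0.052 ] [0.4132 0.1596 0.052 ] 0.278998050863401 -0.20241019970993884
fl [ 0.5542 -0.0373  0.047 ]
fr [ 0.5558 -0.0966  0.047 ]
sl [ 0.5972 -0.0418  0.047 ]
sr [ 0.5994 -0.1019  0.047 ]
```

```bash
cat >> h.py <<'E'
def R(th):
    c,s=np.cos(th),np.sin(th); return np.array([[c,s,0],[s,-c,0],[0,0,-1.]])
np.set_printoptions(precision=4,suppress=True)
E
python3 - <<'E'
from h import *
A=-.195
for off in (0,np.pi):
    print(ctrl.inverse_kinematics([.549,.132,.2],R(A+off)),ctrl.inverse_kinematics([.575,-.075,.1],R(-np.pi/2+off)))
th=A+np.pi
ctrl.move_ptp([.549,.132,.24],R(th))
r=pic('wrist','w1'); print(ctrl.get_obs()['t'],r['pose'])
for t in ['holder_arm','collar_end','boss_end','vice','vice_bed','jaw_grip']:
        for d in ctrl.recognise('wrist',t)[:2]: print(t,round(d['conf'],2),w(r,d['position']),proj(r,w(r,d['position'])))
E
```

```text
[-0.8701  0.3993  0.7255  1.819  -0.3042  1.0376 -1.7926] [-0.7396  0.8597  1.2486  1.8881 -0.9218  1.1246 -2.266 ]
[-0.5402  0.3413  0.2793  1.7986 -0.1087  1.0167  1.157 ] [-0.4062  0.5432  0.6202  1.8698 -0.4084  0.8578  0.4184]
3.45 [[ 0.1919  0.9346  0.2996  0.4723]
 [ 0.9814 -0.1829 -0.0581  0.1496]
 [ 0.0005  0.3051 -0.9523  0.3817]
 [ 0.      0.      0.      1.    ]]
holder_arm 0.67 [0.5321 0.1384 0.0526] [273.3277 172.1456]
collar_end 0.75 [0.5346 0.138  0.0497] [273.4133 173.9692]
boss_end 0.95 [0.5301 0.1333 0.0514] [268.5101 171.0887]
vice 0.81 [ 0.5959 -0.0666  0.0344] [125.8374 248.4868]
vice_bed 0.6 [ 0.598  -0.0644  0.03  ] [129.5623 248.1732]
jaw_grip 0.94 [ 0.6076 -0.0691  0.0408] [124.706  259.1912]
```

View pics/w1.png

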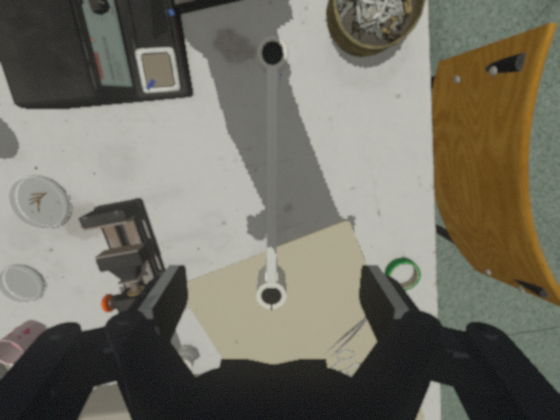

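```bash
python3 - <<'E'
from h import *
r=ctrl.read_camera('wrist')
c=ray(r,271,296,.052);b=ray(r,272,53,.052);print(c,b,np.linalg.norm(c-b),np.arctan2(*(c-b)[[1,0]]),(c+b)/2)
cv2.imwrite('pics/w1z.png',cv2.resize(r['frame'][190:320,70:200],None,fx=4,fy=4,interpolation=cv2.INTER_CUBIC))
cv2.imwrite('pics/w1y.png',cv2.resize(r['frame'][30:320,230:320],None,fx=2,fy=2,interpolation=cv2.INTER_CUBIC))
E
```

```text
[0.6894 0.1034 0.052 ] [0.4146 0.1591 0.052 ] 0.2804547301844743 -0.1999720317148566 [0.552  0.1313 0.052 ]
```

View pics/w1z.png

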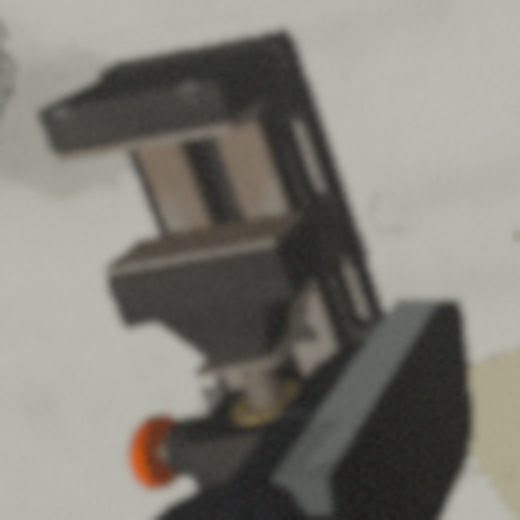

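View pics/w1y.png

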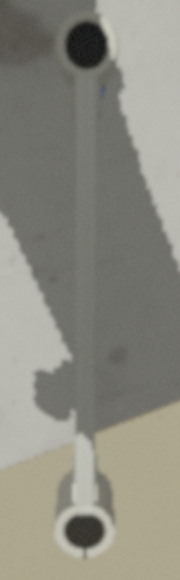

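```bash
cat >> h.py <<'E'
A=-.198; ax=np.array([np.cos(A),np.sin(A),0]); C=np.array([.551,.131,0])
def ft(n=15):
    F=[];T=[]
    for _ in range(n):
        o=ctrl.get_obs(); F.append(o['ft_force']);T.append(o['ft_torque']); ctrl.wait(.02)
    return np.mean(F,0),np.mean(T,0),np.std(F,0),np.std(T,0)
E
python3 - <<'E'
from h import *
th=A+np.pi
p=C+5e-3*ax
ctrl.movel([p[0],p[1],.09],vel=.25,ori=R(th))
ctrl.movel([p[0],p[1],.031],vel=.08)
f0=ft()
print(f0)
ctrl.command_gripper(0.0,110)
o=ctrl.get_obs(); print(o['gripper_width'],o['tcp_pos'],o['t'])
f1=ft();print(f1)
ctrl.movel([p[0],p[1],.037],vel=.03)
ctrl.wait(.2)
f2=ft();print(f2)
r=pic('wrist','w2');print(ctrl.get_obs()['t'])
E
```

```text
(array([ 0.012 , -0.2904,  0.121 ]), array([-0.0002,  0.0057,  0.0044]), array([0.3225, 0.5222, 0.54  ]), array([0.0334, 0.0235, 0.0366]))
0.009549386317822683 [0.5559 0.1301 0.0313] 6.3583
(array([-1.9094, -0.0219,  5.3334]), array([-0.0151,  0.3775, -0.0332]), array([0.5746, 0.4548, 0.6292]), array([0.0245, 0.0285, 0.0237]))
(array([ 0.0541, -0.042 , -5.9706]), array([ 0.0085,  0.0099, -0.0076]), array([0.3607, 0.3447, 0.4358]), array([0.0296, 0.0242, 0.0271]))
7.4583
```

View pics/w2.png

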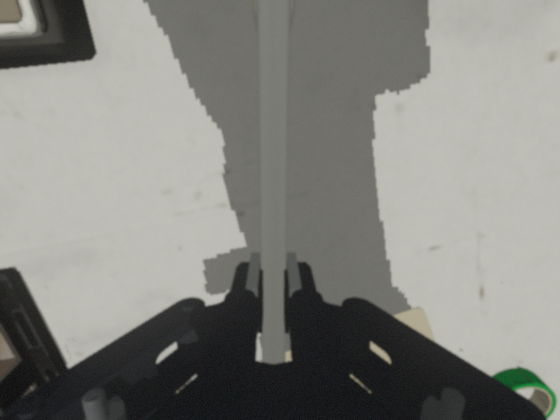

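```bash
python3 - <<'E'
from h import *
p=C+5e-3*ax
ctrl.movel([p[0],p[1],.055],vel=.08)
ctrl.wait(.2)
f2=ft(20);print(f2, f2[1][1]*np.cos(A)-f2[1][0]*np.sin(A))
r=pic('scene','s2');print(ctrl.get_obs()['t'],ctrl.get_obs()['tcp_pos'])
cv2.imwrite('pics/s2z.png',cv2.resize(r['frame'][170:340,170:320],None,fx=3.5,fy=3.5,interpolation=cv2.INTER_CUBIC))
r=pic('wrist','w3')
E
```

```text
(array([ 0.076 ,  0.0815, -5.6598]), array([ 0.0029,  0.0067, -0.0148]), array([0.4398, 0.4101, 0.5013]), array([0.0297, 0.0284, 0.0324])) 0.007132052380583804
8.4167 [0.5559 0.13   0.0549]
```

View pics/s2z.png

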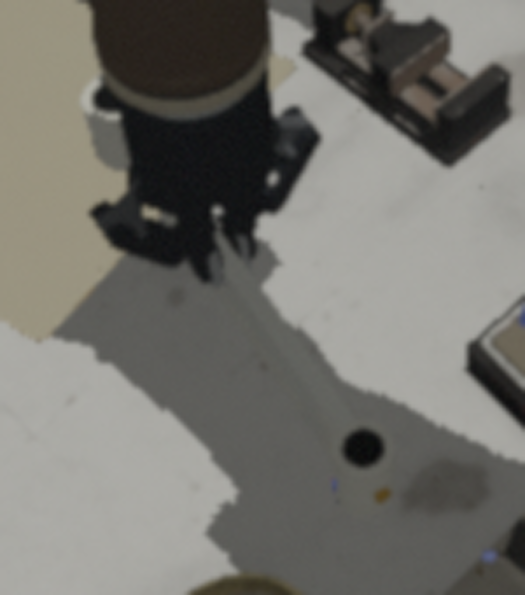

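View pics/w3.png

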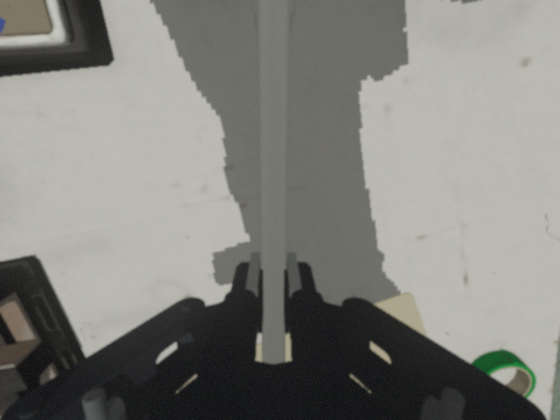

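```bash
python3 - <<'E'
from h import *
r=ctrl.read_camera('scene')
for s,n in((140,'c'),(-140,'b')):
  P=C+s*1e-3*ax
  for z in (.052,.064,.076,.088,.1): print(n,z,proj(r,P+[0,0,z]))
f=ft(40);print(f)
E
```

```text
c 0.052 [204.1654 204.2282]
c 0.064 [203.2952 200.7462]
c 0.076 [202.4056 197.1862]
c 0.088 [201.4957 193.5455]
c 0.1 [200.5651 189.8214]
b 0.052 [274.1821 302.7638]
b 0.064 [274.0678 299.8677]
b 0.076 [273.9504 296.8927]
b 0.088 [273.8298 293.8356]
b 0.1 [273.7058 290.693 ]
(array([-0.0388, -0.1363, -5.8323]), array([ 0.0018,  0.0158, -0.005 ]), array([0.4629, 0.3276, 0.4694]), array([0.0248, 0.0262, 0.0282]))
```

```bash
python3 - <<'E'
from h import *
ctrl.command_gripper(0.0,30)
ctrl.wait(.5)
f=ft(30);print(f[:2])
ctrl.command_gripper(0.0,100)
r=pic('scene','s3');print(ctrl.get_obs()['t'])
cv2.imwrite('pics/s3z.png',cv2.resize(r['frame'][170:340,170:320],None,fx=3.5,fy=3.5,interpolation=cv2.INTER_CUBIC))
E
```

```text
(array([-0.0895, -0.0025, -5.7245]), array([ 0.0057,  0.0128, -0.0024]))
10.6667
```

View pics/s3z.png

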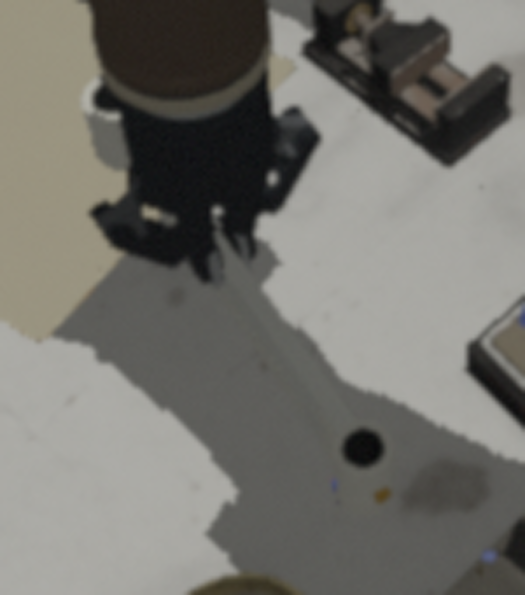

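```bash
python3 - <<'E'
from h import *
p=C+5e-3*ax; th=A+np.pi
ctrl.movel([p[0],p[1],.16],vel=.15)
ctrl.wait(.6)
r1=ctrl.read_camera('scene')
cv2.imwrite('pics/s4z.png',cv2.resize(r1['frame'][100:340,150:350],None,fx=2.5,fy=2.5))
pose=np.load('x.npy') if 0 else None
# w1 vice corners with w1 camera pose (see printed)
T=np.array([[ 0.1919,0.9346,0.2996,0.4723],[0.9814,-0.1829,-0.0581,0.1496],[0.0005,0.3051,-0.9523,0.3817],[0,0,0,1]])
r=ctrl.read_camera('wrist'); r=dict(r); r['pose']=T
for q in [(62,152),(112,270),(283,240)]: print(ray(r,70+q[0]/4-.375,190+q[1]/4-.375,.047))
ctrl.movel([.576,-.072,.16],vel=.15,ori=R(np.pi/2))
r=pic('wrist','w5'); pic('top','t5');f=ft(10)
print(f[:2],ctrl.get_obs()['t'],ctrl.get_obs()['tcp_pos'],r['pose'])
for t in ['vice','vice_bed','jaw_grip']:
        for d in ctrl.recognise('wrist',t)[:2]: print(t,round(d['conf'],2),w(r,d['position']),proj(r,w(r,d['position'])))
E
```

```text
[ 0.5558 -0.0975  0.047 ]
[ 0.5959 -0.0973  0.047 ]
[ 0.5964 -0.0416  0.047 ]
(array([-0.1753,  0.0734, -5.829 ]), array([0.0127, 0.0017, 0.0175])) 14.0083 [ 0.576  -0.0716  0.16  ] [[ 1.      0.0021  0.0007  0.5761]
 [ 0.0022 -0.9525 -0.3046  0.0084]
 [ 0.0001  0.3046 -0.9525  0.3017]
 [ 0.      0.      0.      1.    ]]
vice_bed 0.69 [ 0.6546 -0.0707  0.0406] [358.2663 205.6975]
jaw_grip 0.62 [ 0.6118 -0.0719  0.0459] [312.3681 208.609 ]
```

View pics/w5.png

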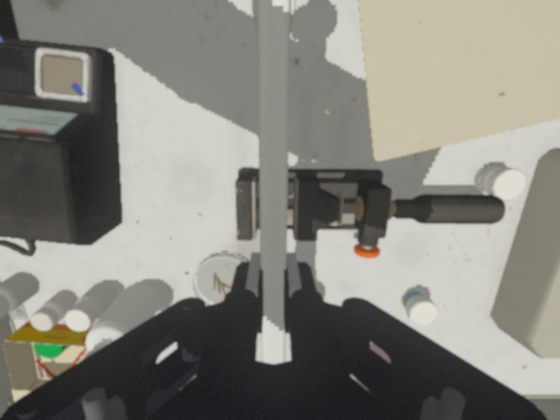

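View pics/t5.png

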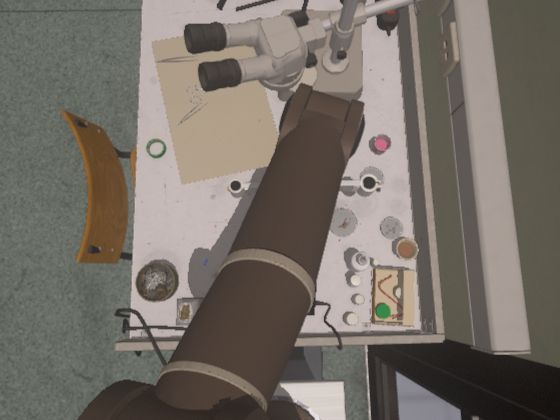

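View pics/s4z.png

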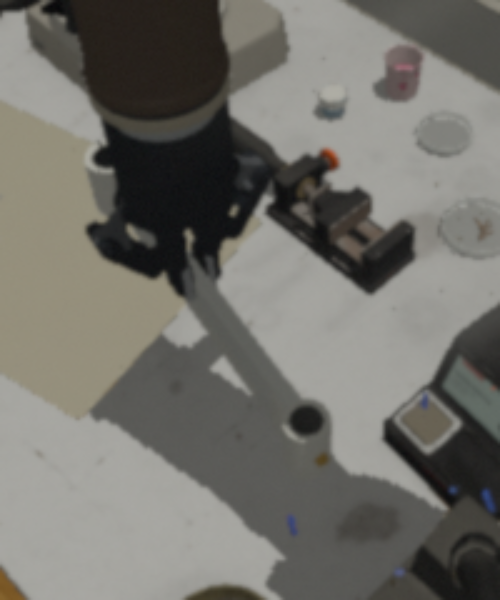

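```bash
python3 - <<'E'
from h import *
ctrl.movel([.575,-.070,.075],vel=.12,ori=R(np.pi/2))
ctrl.wait(.3)
hit=ctrl.movel([.575,-.070,.0495],vel=.025,threshold=3.5)
f=ft(15);o=ctrl.get_obs()
print(hit,f[:2],o['t'],o['tcp_pos'])
r=pic('wrist','w6'); pic('scene','s6')
E
```

```text
True (array([-0.3289, -0.0331,  7.2556]), array([0.0897, 0.0812, 0.0018])) 16.5083 [ 0.5748 -0.0701  0.05  ]
```

View pics/w6.png

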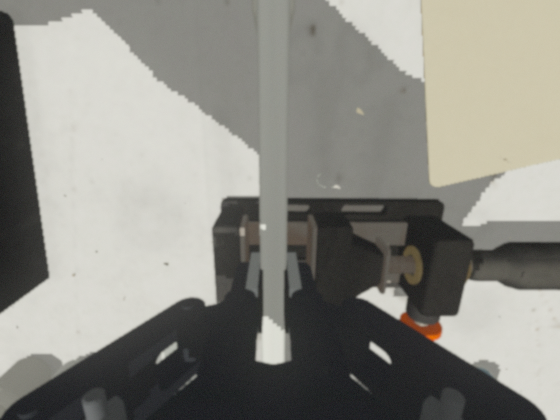

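View pics/s6.png

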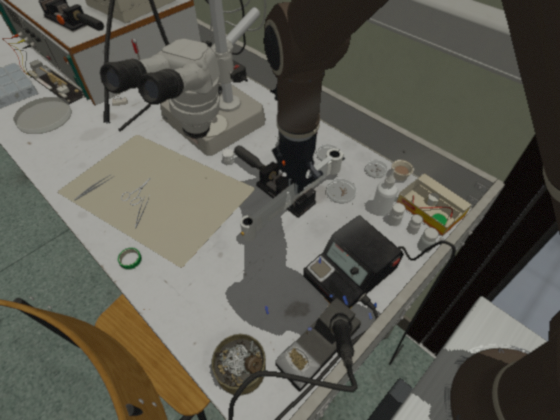

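```bash
python3 - <<'E'
from h import *
ctrl.movel([.575,-.070,.0507],vel=.02)
f=ft(5);print(f[0])
ctrl.command_gripper(.03,20)
ctrl.wait(.3)
r=pic('wrist','w7'); f=ft(5);print(f[0],ctrl.get_obs()['t'],ctrl.get_obs()['gripper_width'])
r=pic('scene','s7')
cv2.imwrite('pics/s7z.png',cv2.resize(r['frame'][120:260,220:360],None,fx=4,fy=4,interpolation=cv2.INTER_CUBIC))
E
```

```text
[-0.3365 -0.4358 -5.7896]
[-0.0354  0.206   0.182 ] 17.75 0.03008922344707746
```

View pics/w7.png

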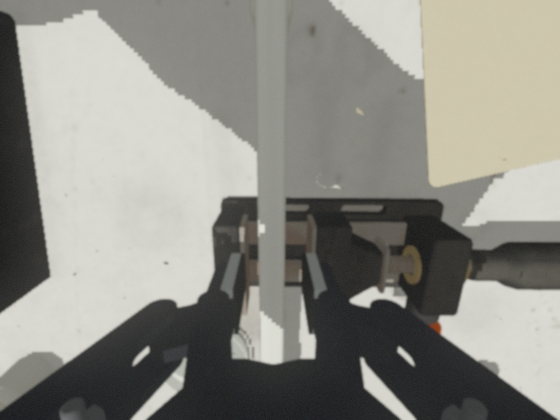

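View pics/s7z.png

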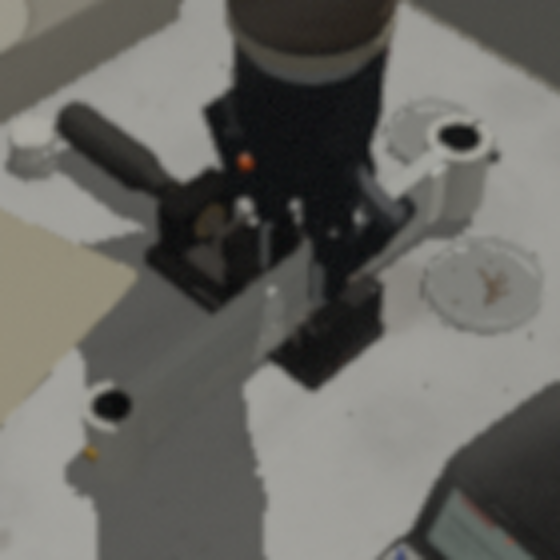

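```bash
python3 - <<'E'
from h import *
ctrl.movel([.575,-.070,.16],vel=.12)
ctrl.command_gripper(.085)
ctrl.movel([.614,-.0705,.16],vel=.12,ori=R(np.pi))
r=pic('wrist','w8')
print(ctrl.get_obs()['t'],ctrl.get_obs()['joint_pos'],r['pose'])
print(ctrl.inverse_kinematics([.614,-.0705,.02],R(np.pi)))
for d in ctrl.recognise('wrist','jaw_grip')[:2]: print(round(d['conf'],2),w(r,d['position']),proj(r,w(r,d['position'])))
r=pic('scene','s8')
cv2.imwrite('pics/s8z.png',cv2.resize(r['frame'][120:260,220:360],None,fx=4,fy=4,interpolation=cv2.INTER_CUBIC))
E
```

```text
21.2083 [-0.1458  0.4705  0.2505  1.706  -0.1355  0.9821  1.7242] [[ 0.0006  0.9522  0.3054  0.536 ]
 [ 1.     -0.0006 -0.0001 -0.0691]
 [ 0.0001  0.3054 -0.9522  0.3017]
 [ 0.      0.      0.      1.    ]]
[-0.1117  0.6485  0.2067  1.7956 -0.1898  0.7168  1.7686]
0.57 [ 0.6078 -0.0743  0.0461] [267.3548 199.3092]
0.52 [ 0.7113 -0.2722  0.0358] [ 76.6338 293.1804]
```

View pics/w8.png

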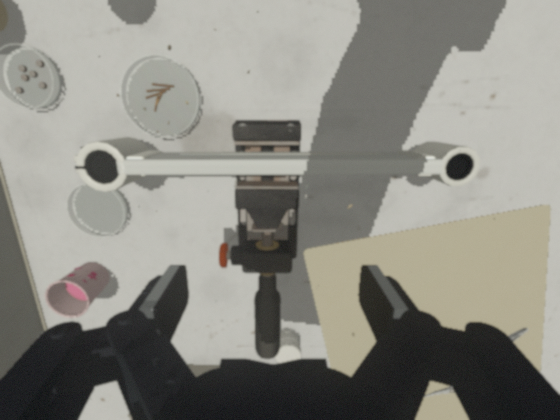

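View pics/s8z.png

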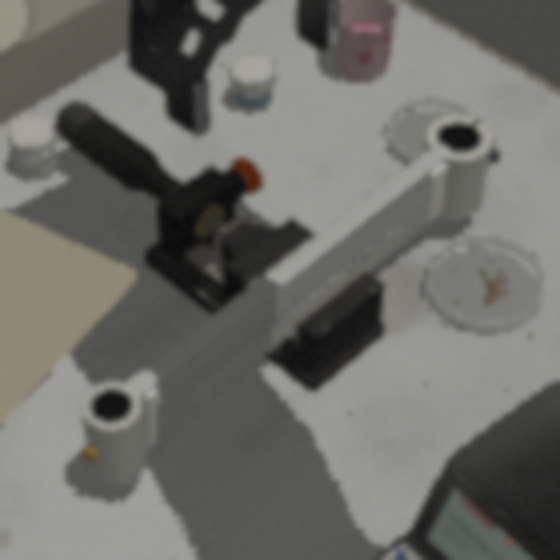

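```bash
python3 - <<'E'
from h import *
r=ctrl.read_camera('wrist')
for q in [(236,190),(299,190),(236,207),(267,187),(267,208)]: print(q,ray(r,*q,.047))
for q in [(101,166),(459,166)]: print(q,ray(r,*q,.072))
cv2.imwrite('pics/w9z.png',cv2.resize(r['frame'][110:270,190:350],None,fx=3.7,fy=3.7,interpolation=cv2.INTER_CUBIC))
E
```

```text
(236, 190) [ 0.5991 -0.1018  0.047 ]
(299, 190) [ 0.5991 -0.0462  0.047 ]
(236, 207) [ 0.6147 -0.1024  0.047 ]
(267, 187) [ 0.5963 -0.0744  0.047 ]
(267, 208) [ 0.6157 -0.0745  0.047 ]
(101, 166) [ 0.5737 -0.2025  0.072 ]
(459, 166) [0.5737 0.0752 0.072 ]
```

View pics/w9z.png

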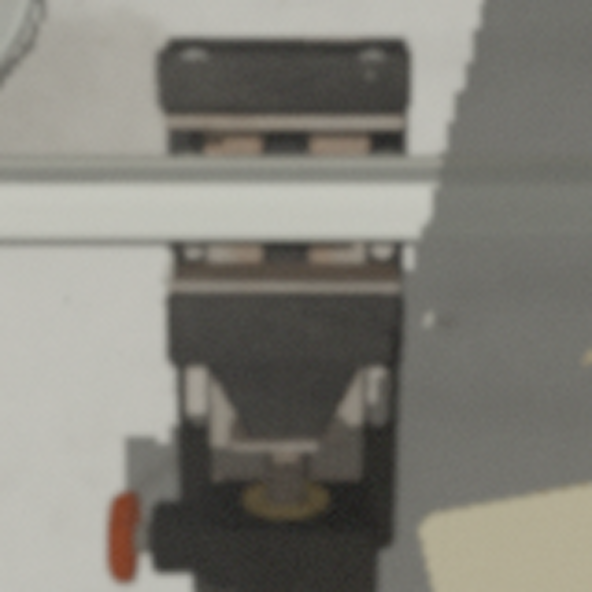

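```bash
python3 - <<'E'
from h import *
ctrl.movel([.613,-.0728,.06],vel=.12)
hit=ctrl.movel([.613,-.0728,.0205],vel=.05,threshold=6)
o=ctrl.get_obs();print(hit,o['tcp_pos'],o['t'],ft(5)[0])
if not hit:
    ctrl.command_gripper(.0,25)
    o=ctrl.get_obs();print(o['gripper_width'],o['tcp_pos'],o['t'],ft(8)[:2])
pic('wrist','w10')
r=pic('scene','s10')
cv2.imwrite('pics/s10z.png',cv2.resize(r['frame'][120:260,220:360],None,fx=4,fy=4,interpolation=cv2.INTER_CUBIC))
E
```

```text
False [ 0.6132 -0.0729  0.0207] 23.2833 [-0.2586 -0.1937  0.0147]
0.05760231789589231 [ 0.6136 -0.0765  0.0218] 23.725 (array([-1.4354, -7.306 ,  6.4536]), array([-1.7704,  0.2703,  0.0131]))
```

View pics/w10.png

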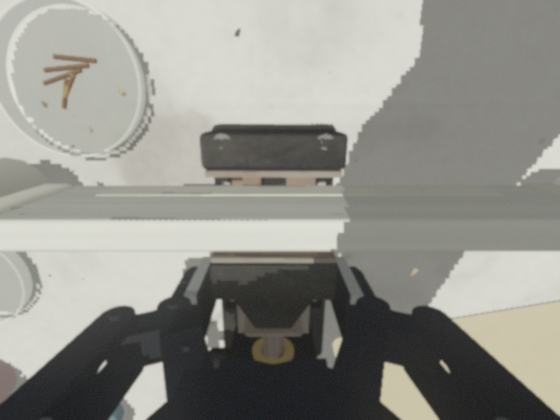

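View pics/s10z.png

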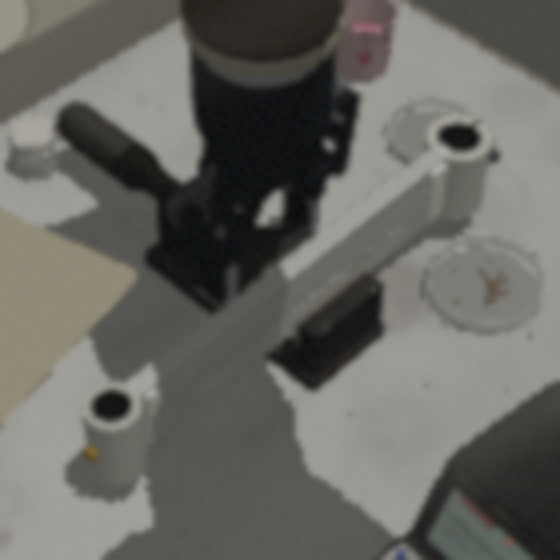

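```bash
python3 - <<'E'
from h import *
ctrl.movel([.613,-.0772,.021],vel=.02)
ctrl.command_gripper(.0,60)
o=ctrl.get_obs();print(o['gripper_width'],o['tcp_pos'],o['t'],ft(8)[:2])
hit=ctrl.movel([.595,-.0772,.021],vel=.03,threshold=17)
o=ctrl.get_obs();print(hit,o['tcp_pos'],o['t'],ft(5)[0])
pic('wrist','w11')
E
```

```text
0.056380766569163396 [ 0.6137 -0.0765  0.022 ] 24.55 (array([-1.3864,  2.1975,  8.2503]), array([-0.0608,  0.3305, -0.3363]))
False [ 0.5982 -0.0764  0.0221] 25.4333 [6.2633 2.4755 1.2673]
```

View pics/w11.png

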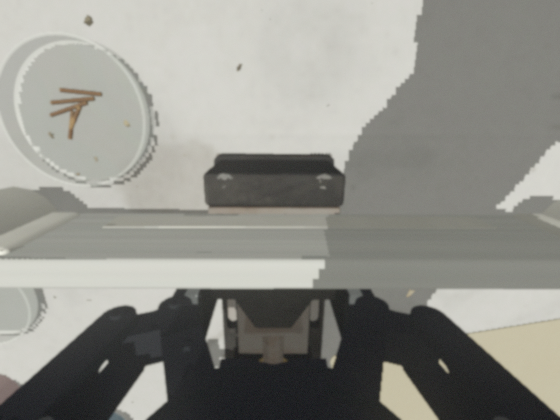

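```bash
python3 - <<'E'
from h import *
hit=ctrl.movel([.572,-.0772,.021],vel=.025,threshold=16)
o=ctrl.get_obs();print(hit,o['tcp_pos'],o['t'],ft(5)[0])
pic('wrist','w12')
r=pic('scene','s12')
cv2.imwrite('pics/s12z.png',cv2.resize(r['frame'][120:260,220:360],None,fx=4,fy=4,interpolation=cv2.INTER_CUBIC))
E
```

```text
True [ 0.5902 -0.0764  0.0222] 26.1 [1.8178 0.5971 1.8661]
```

View pics/w12.png

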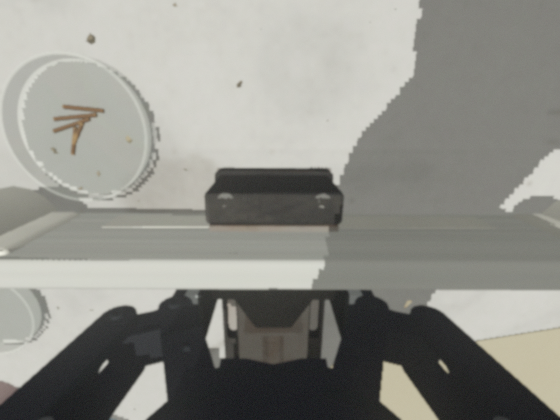

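View pics/s12z.png

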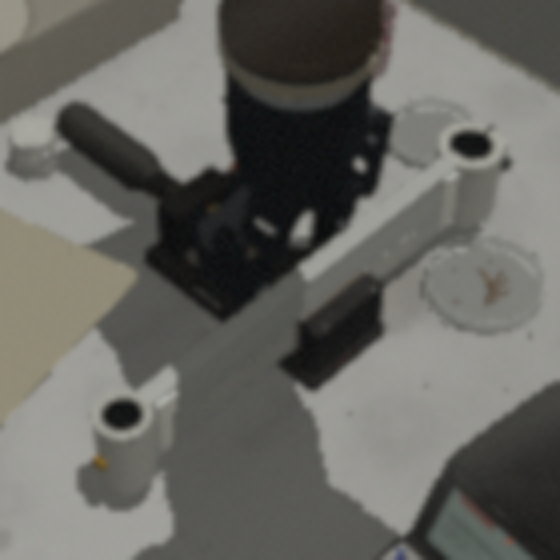

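```bash
python3 - <<'E'
from h import *
hit=ctrl.movel([.574,-.0768,.0215],vel=.02,threshold=25)
o=ctrl.get_obs();print(hit,o['tcp_pos'],o['t'],ft(5)[0])
pic('wrist','w13')
r=pic('scene','s13')
cv2.imwrite('pics/s13z.png',cv2.resize(r['frame'][120:260,220:360],None,fx=4,fy=4,interpolation=cv2.INTER_CUBIC))
E
```

```text
True [ 0.5903 -0.0764  0.0222] 26.6833 [1.0049 0.7306 1.7546]
```

View pics/w13.png

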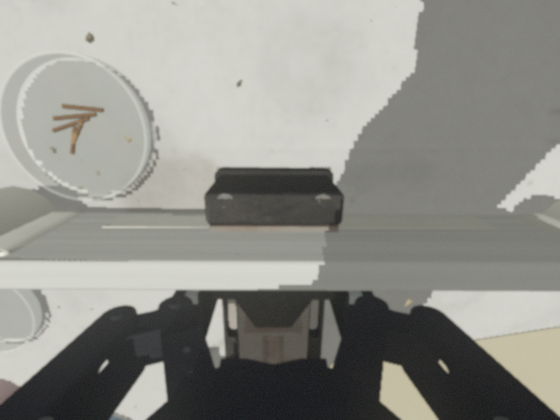

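View pics/s13z.png

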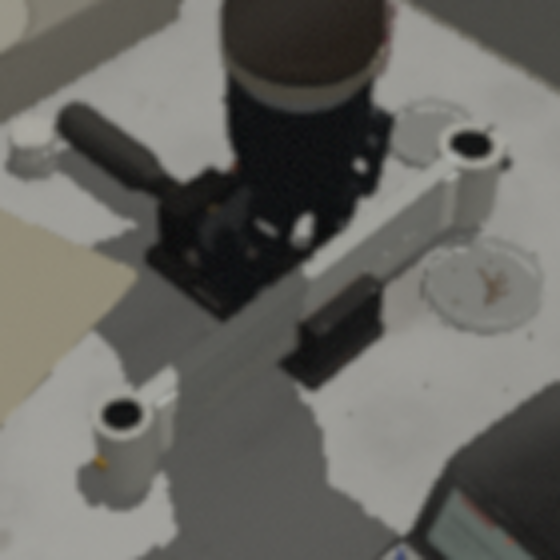

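```bash
python3 - <<'E'
from h import *
r=ctrl.read_camera('scene')
P=lambda u,v,z,x0=220,y0=120:ray(r,x0+u/4-.375,y0+v/4-.375,z)
c=P(473,146,.072);b=P(123,412,.072);print(c,b,np.linalg.norm(c-b),(c+b)/2,np.arctan2(*(b-c)[[0,1]]))
c=P(459,137,.072);b=P(111,405,.072);print('before',c,b,(c+b)/2)
cv2.imwrite('pics/s14z.png',cv2.resize(r['frame'][165:225,250:330],None,fx=9,fy=9,interpolation=cv2.INTER_CUBIC))
r=ctrl.read_camera('wrist')
cv2.imwrite('pics/w14z.png',cv2.resize(r['frame'][150:370,160:390],None,fx=2.7,fy=2.7,interpolation=cv2.INTER_CUBIC))
print(r['pose'][:3,3],[proj(r,[x,-.0765,z]) for x,z in ((.5555,.047),(.5555,.072),(.5675,.072))])
E
```

```text
[ 0.5631 -0.2024  0.072 ] [0.5667 0.0753 0.072 ] 0.27772938739432085 [ 0.5649 -0.0636  0.072 ] 0.012958314913366261
before [ 0.5739 -0.2026  0.072 ] [0.5744 0.0766 0.072 ] [ 0.5741 -0.063   0.072 ]
[ 0.5096 -0.0749  0.1624] [array([269.5292, 224.497 ]), array([268.6325, 251.8256]), array([268.796 , 282.5829])]
```

View pics/s14z.png

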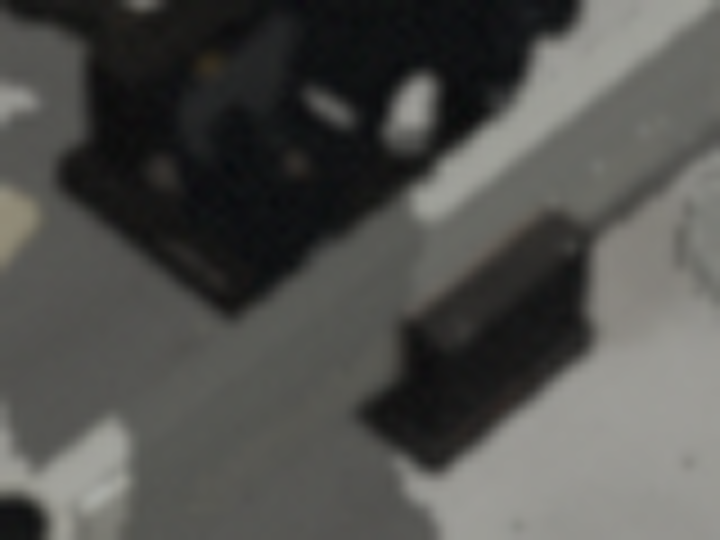

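View pics/w14z.png

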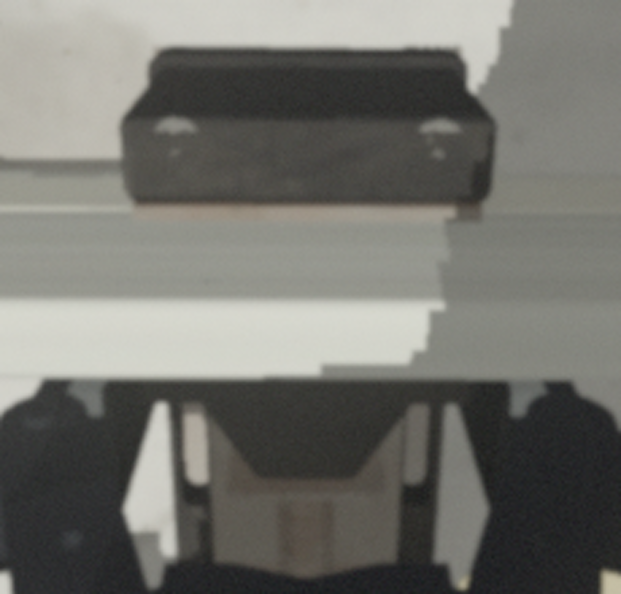

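```bash
python3 - <<'E'
from h import *
p=ctrl.get_obs()['tcp_pos']
ctrl.command_gripper(.085,20)
f=ft(5);print(f[:2])
ctrl.movel([p[0]+.002,p[1],.18],vel=.1)
r=pic('wrist','w15');print(ctrl.get_obs()['t'],ft(5)[0])
for q in [(0,0)]: pass
cv2.imwrite('pics/w15z.png',cv2.resize(r['frame'][90:290,60:500],None,fx=1.8,fy=1.8,interpolation=cv2.INTER_CUBIC))
r=pic('scene','s15')
cv2.imwrite('pics/s15z.png',cv2.resize(r['frame'][120:260,220:360],None,fx=4,fy=4,interpolation=cv2.INTER_CUBIC))
E
```

```text
(array([-0.301 , -0.4466,  0.1601]), array([ 0.0055,  0.0154, -0.0111]))
29.225 [ 0.2437  0.008  -0.0177]
```

View pics/w15z.png

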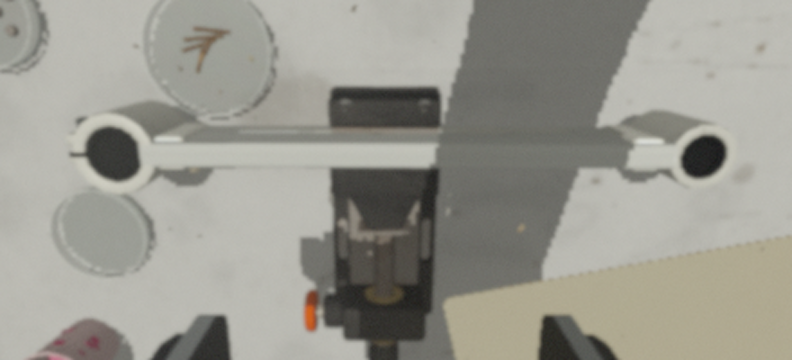

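View pics/s15z.png

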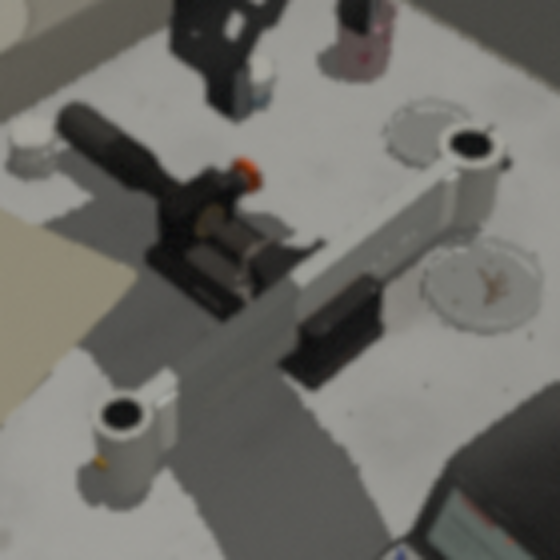

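```bash
python3 - <<'E'
from h import *
r=ctrl.read_camera('wrist')
cv2.imwrite('pics/w16z.png',cv2.resize(r['frame'][120:280,190:350],None,fx=3.7,fy=3.7,interpolation=cv2.INTER_CUBIC))
np.save('wp.npy',r['pose'])
r0=dict(r); r0['pose']=np.array([[0.0006,0.9522,0.3054,0.536],[1,-.0006,-.0001,-.0691],[.0001,.3054,-.9522,.3017],[0,0,0,1]])
for v in (42,110,130,276,292,365): print(v,ray(r0,267,110+v/3.7-.37,.047)[0])
E
```

```text
42 0.5407203018762154
110 0.5554549962667202
130 0.5598927405252687
276 0.5938157436109769
292 0.5977051768875321
365 0.6159109501122672
```

View pics/w16z.png

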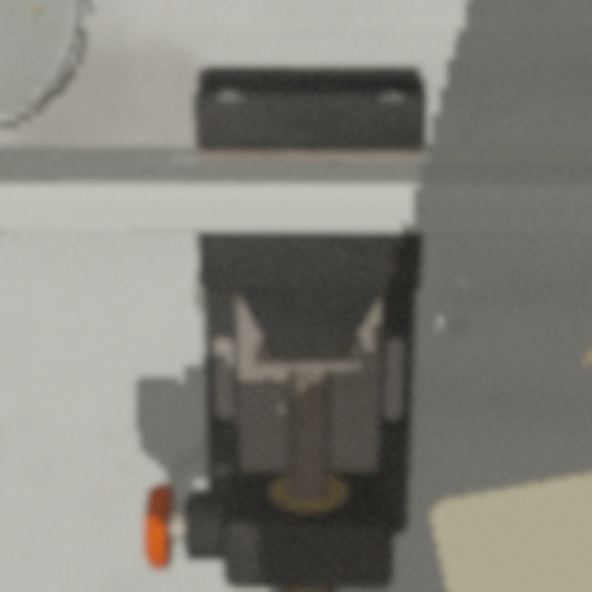

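```bash
python3 - <<'E'
from h import *
r=ctrl.read_camera('wrist')
for v in (97,148,156,292): print(v,ray(r,267,120+v/3.7-.37,.047)[0])
for v in (182,236): print('web top',v,ray(r,267,120+v/3.7-.37,.072)[0])
c=ray(r,60+112/1.8,90+152/1.8,.072);b=ray(r,60+704/1.8,90+155/1.8,.072);print(c,b,np.arctan2(*(b-c)[[0,1]]))
E
```

```text
97 0.5435399067881708
148 0.5559922887462377
156 0.5579796845622754
292 0.5932644475539606
web top 182 0.5596433800301102
web top 236 0.572250830124333
[ 0.5645 -0.2031  0.072 ] [0.5658 0.076  0.072 ] 0.0048647036493676505
```

```bash
python3 - <<'E'
from h import *
ctrl.wait(.3)
print(ctrl.get_obs()['t']); print(ctrl.sign_off())
E
```

```text
29.7583
the job is handed in; nothing more can be done
None
```

I stood the holder arm level across the vice rails, shut the jaw on it and handed the job in at about 30 s of the 61 s allowed. No verdict was reported.

- **Balance:** I gripped at arm x ≈ +5 mm. The trial lift showed a load of about 5.8 N (0.59 kg) and a wrist moment of about 0.01 N m. That puts the balance point within about 2 mm of the grip, near +7 mm. It stayed level when I eased the grip to 30 N, so I did not need to shift.
- **Placing:** I carried it over the vice with the collar on the orange button's side. I lowered it until it touched the rails at the expected height and let go. The pictures showed it standing level by itself with the vice still open.
- **Closing:** I pinched the sliding jaw and drew it about 23 mm, until it resisted a 25 N rise in force. I then released it and backed away.
- **Last checks:** The arm's angle to the vice is about 0.005 rad, with the web against the fixed jaw. The jaw travel and the estimated starting gap put the gap at about 12 mm, and the final forces on the tool were near zero.
- **Bystanders:** The robot touched none of them that I could see, but I did not measure their positions again at the end.

**Disagreements:**
- My first camera estimate of the open gap was about 40 mm. The jaw travel and the close-up both gave about 35 mm, because I had first taken the wrong edge of the jaw plates as the clamping face.
- The vice's centre line turned out about 4 mm further to the button side than the cameras had suggested. That was within the rails' tolerance, so I left the arm where it stood.

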